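Find the rocking canister lid and press it home

ROBOT

A 6-joint arm with a two-finger parallel gripper is mounted at the origin on a cart in front of the work surface, level with it; the furniture and walls round the work are solid. World frame = base frame: x ahead of the robot, y to its left, z up, the work surface at z = 0. Lengths are in m, angles in rad, forces in N, time in s.
With the tool pointing down it reaches from about 0.25 to 0.8 m from the base axis. Payload 8.5 kg.
Tool frame: the origin (TCP) lies on the centre line of the jaws, within the pads' length; the fingertips stand r.tip_reach ahead of it and the grasp point (between the pads) lies 5 mm behind it (r.tip_reach is the distance from the TCP to the fingertips, in m); z points along the fingers, y is the line along which they close (so a half turn about z gives the same grasp; the last joint's range is limited). The gripper opens to 85 mm and grips with 20 to 120 N. Pads are 22 mm wide; open, the fingers measure 114 mm over their backs; the gripper's body (76 mm by 85 mm) begins 54 mm behind the grasp point. The pads swing forward as they close: fully open they stand 13 mm farther back than shut.
Start: joints at [-1.184, 0.238, -0.013, 1.319, 0, 1.571], TCP at [0.198, -0.486, 0.245] pointing down, gripper open.
Joint ranges: [-2.66, 2.66], [-1.03, 1.9], [-1.14, 1.46], [-1.82, 2.27], [-1.45, 1.34], [-3.14, 3.14]. Speed limits (rad/s): [2.22, 2.22, 2.79, 3.14, 3.14, 3.14].

INTERFACE

Orientations are given as [roll, pitch, yaw] about the fixed x, y, z axes, in that order (R = Rz(yaw) Ry(pitch) Rx(roll)).
In Python, from rig import r gives the robot as it stands. The module is installed in compiled form; this text tells all that it offers.
- The arm moves only by the tool carry_out, never from a script. Its argument "targets" is a list of rows, each a list of 3 entries, a list of its own where there are three numbers: the shift along the tool's x, y, z each as a share of 0.4 m, from -1 to 1, then the turn, a rotation vector about the tool's x, y, z each as a share of 360 degrees, from -1 to 1, then the opening, from 0 (shut) to 1 (fully open). A call has 1 to 20 rows; each row is the pose to reach, as a shift and turn from the pose commanded when the call began, along the tool's axes at that moment, turning the shorter way round; what a row does not reach only later rows make up. A row lasts 1/10 s, in which the tool goes at most 50 mm and 8.59 degrees, less where a joint would pass 70% of its speed; a pose out of reach is approached as far as the arm can. A call with a number of a shift or a turn outside -1 to 1 is refused whole. A call with a gripper value outside its range is refused whole. The fingers move at their own pace and stop on an object; the grip force is fixed at half the most. Time passes only in rows, so rows that repeat a pose let the fingers close. It gives the time, the measured TCP pose, the force, the opening and the grip force at its end, in the units of the state.
- r.read_state(): the state, without advancing time (a new reading comes with each control period).
- r.snapshot(name): name is "scene" or "top" or "wrist"; returns a dict with "img" (420x560x3 uint8, red, green, blue), "fx", "fy", "cx", "cy" (pixels), "extrinsics" (4x4, takes a point from world to camera coordinates). Camera axes: x right, y down, z forward; pixel columns grow to the right and rows downward; lengths in m; the calibration is good to about 2 mm. The wrist camera is an equidistant fisheye: a pixel r from the principal point sees the ray r / f radians off the axis. A picture is of the moment at which its call begins. There is no depth.
- r.sign_off(): hands the job in; it is judged then, once.
The state is a dict: "time_s": time; "qpos": joint angles; "dq": joint speeds; "tau": joint torques, N m; "eef_pos": TCP position; "ee_rot": TCP orientation; "force": force on the tool from outside, world axes, zero at the start; "wrist_torque": the same for the moment, N m; "grip_width": opening from 0.0 (shut) to 1.0 (fully open); "gripper_force": force on a finger pad.
Only numpy, scipy, OpenCV 4.12 (cv2) and the standard library are available. Lean on these libraries where they do the work, as an engineer would, in place of code of your own. Each camera call takes 0.05 s, during which the arm holds its last target. There are 200 camera calls.

TASK

One of the four canister lids on the tray has not been pushed home. Lifting nothing, press the lids with the fingertips near the edge until you find the one that rocks, then press that lid down in the middle until it is fully home and level. Do not disturb the salt shaker, the spice jar or the garlic, and finish clear of everything.

Things in the scene. Friction and masses are not known exactly. Their poses are not given: they have to be found in the camera images.
- tray: dark wooden tray, fixed, 120 (x) x 420 (y) mm, rim 18 mm, origin under its centre; on it four blue canisters (fixed) in a row, 100 mm centre to centre along its y, with the lids. Loose lid: pressed 15-35 mm off centre with 3-8 N it tips up to 0.13 rad to that side, then springs level; 13-20 N at its middle slides it 5 mm down to its stop for good
- lid_1 (a point): centre of the flat top of one of four alike round wooden canister lids, 86 mm across, marked by a steel dot 18 mm across; point z points up. Tops are 75 to 90 mm above the worktop, each a little different whether home or not. Three lids are home and rigid; one, in any of the four places, is 5 mm proud but level until pressed
- lid_2 (a point): centre of the flat top of one of four alike round wooden canister lids, 86 mm across, marked by a steel dot 18 mm across; point z points up. Tops are 75 to 90 mm above the worktop, each a little different whether home or not. Three lids are home and rigid; one, in any of the four places, is 5 mm proud but level until pressed
- lid_3 (a point): centre of the flat top of one of four alike round wooden canister lids, 86 mm across, marked by a steel dot 18 mm across; point z points up. Tops are 75 to 90 mm above the worktop, each a little different whether home or not. Three lids are home and rigid; one, in any of the four places, is 5 mm proud but level until pressed
- lid_4 (a point): centre of the flat top of one of four alike round wooden canister lids, 86 mm across, marked by a steel dot 18 mm across; point z points up. Tops are 75 to 90 mm above the worktop, each a little different whether home or not. Three lids are home and rigid; one, in any of the four places, is 5 mm proud but level until pressed
- salt_mid (a point): middle of the glass salt shaker with a grey top, 44 mm across and 90 mm tall, upright (45 mm above its foot); loose, stands on the worktop beside the tray, to be left alone
- spice_mid (a point): middle of the spice jar with a red cap, 45 mm across and 106 mm tall, upright (53 mm above its foot); loose, stands on the worktop beside the tray, to be left alone
- garlic_mid (a point): middle of the garlic bulb, 56 mm across and tall (28 mm above its underside); loose, stands on the worktop beside the tray, to be left alone
Mind the look-alikes: they are no part of the job. What is shaped like the part that bears lid_3 but pink is not meant.

How it is judged:
On the way, in this order (a step that is already met when the one before it is completed fails the run):
1. the loose lid has been made to rock by a press near its edge (angle between any of lid_1, lid_2, lid_3, lid_4's own z axis and vertical above 0.04 rad), for 0.04 s.
2. the loose lid has been pressed home and is level (distance of any of lid_1, lid_2, lid_3, lid_4 from where it was at the start of the episode above 0.0038 m and angle between each of lid_1, lid_2, lid_3, lid_4's own z axis and vertical below 0.03 rad), for 0.2 s.
At the end, for the whole second after the job is handed in: the lid that rocked stands at least 3.8 mm lower than at the start (it can go 5 mm) and all four lids are within 0.03 rad of level; the three that were home cannot move; salt shaker, spice jar and garlic are within 20 mm of where they stood (all of step 2 and distance of each of salt_mid, spice_mid, garlic_mid from where it was at the start of the episode below 0.02 m); the robot touches nothing.
It fails at once if the glass salt shaker with a grey top was shifted, lifted or knocked over (moved over 20 mm) (distance of salt_mid from where it was at the start of the episode above 0.02 m).
It fails at once if the spice jar with a red cap was shifted, lifted or knocked over (moved over 20 mm) (distance of spice_mid from where it was at the start of the episode above 0.02 m).
It fails at once if the garlic bulb was shifted, lifted or knocked over (moved over 20 mm) (distance of garlic_mid from where it was at the start of the episode above 0.02 m).
It also fails if it takes over 45 s, if anything falls off the work surface, if the arm or the gripper's body presses on something with over 40 N, if the wrist force passes 120 N, or if a joint passes its speed limit or range.

## Working session

There is one attempt and no reset: what is moved stays moved. The work goes in short steps, Python scripts to look and compute and a tool call to move; the robot and the scene stay as the last step left them, time stands still between calls to the robot, and variables do not carry over. Pictures are saved under pics/ and viewed, at most 10 in all, crops included, and the job is handed in when it is done.

Besides the shell and the picture viewer there is one more tool, called after "Emit:" by a JSON object that holds its "op" and its "data". carry_out: Moves the arm, as the interface text tells. Shift numbers are shares of 0.4 m and turn numbers shares of 360 degrees, none past 1 either way. Its arguments: {"type":"object","properties":{"targets":{"type":"array"}},"required":["targets"]}

```bash
mkdir -p pics
python3 - <<'E'
from rig import r
import cv2,pickle
print(r.read_state(), r.tip_reach)
d={}
for n in("scene","top"):
    s=r.snapshot(n);d[n]=s;cv2.imwrite(f"pics/{n}0.png",s["img"][...,::-1])
    print(n,s["fx"],s["cx"],s["cy"],s["extrinsics"])
pickle.dump(d,open("d.pkl","wb"))
E
```

```text
{'time_s': 0.0, 'qpos': array([-1.18400101e+00,  2.38808327e-01, -1.42456152e-02,  1.31923836e+00,
        3.31394341e-05,  1.57079567e+00]), 'dq': array([ 0.00192984, -0.00114623,  0.00094008,  0.00039335,  0.0008781 ,
       -0.00046704]), 'tau': array([-5.04932777e-04, -5.38775003e+01,  3.46438873e+01,  1.83808571e-02,
       -6.20721676e-05, -1.32577921e-05]), 'eef_pos': array([ 0.19789737, -0.48583416,  0.24466655]), 'ee_rot': array([-3.14009667e+00, -3.31403730e-05,  3.86795916e-01]), 'force': array([ 0.07761483,  0.37853296, -0.49103887]), 'wrist_torque': array([ 0.03739472, -0.00617249,  0.01802084]), 'gripper_force': 0.0, 'grip_width': 1.003175852937609} 0.014
scene 423.5032192911407 280.56200849048844 204.06495100325552 [[-0.60599733 -0.79542509  0.00813447  0.27528042]
 [-0.37804307  0.27898589 -0.88275156  0.26749682]
 [ 0.69989333 -0.53802026 -0.46976965  0.73455263]
 [ 0.          0.          0.          1.        ]]
top 382.24530637323033 276.83038383190814 208.61046771600633 [[ 0.01565464 -0.99949755  0.02756057 -0.08445723]
 [-0.98983985 -0.01938748 -0.14085877  0.49322451]
 [ 0.14132233 -0.02507545 -0.98964601  0.8684149 ]
 [ 0.          0.          0.          1.        ]]
```

View pics/scene0.png

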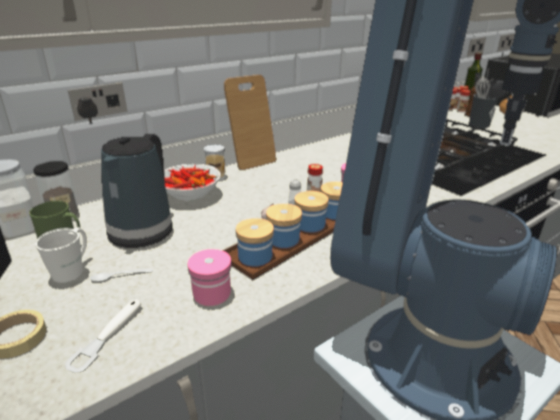

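View pics/top0.png

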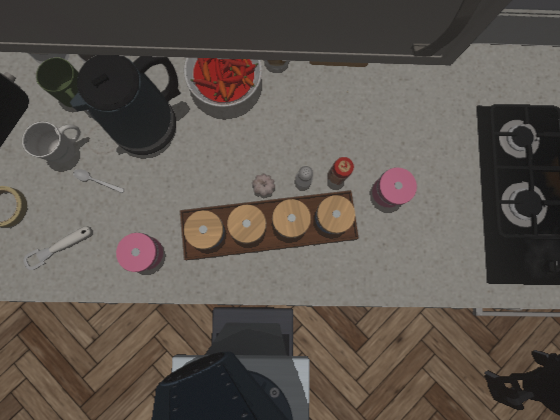

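The top view shows four wooden lids with dots near (203,230), (247,224), (292,218) and (336,214). The look-alikes are the pink canisters at (137,252) and (398,186), which I exclude. The garlic is at (263,185), the salt at (305,177) and the spice jar at (343,168). I'll check this in a close crop and work out positions.

```bash
cat > h.py <<'E'
import numpy as np,pickle
d=pickle.load(open("d.pkl","rb"))
def back(n,u,v,z):
    s=d[n];E=s["extrinsics"];R,t=E[:3,:3],E[:3,3]
    c=-R.T@t;k=R.T@np.array([(u-s["cx"])/s["fx"],(v-s["cy"])/s["fy"],1]);return c+k*(z-c[2])/k[2]
E
python3 - <<'E'
from h import *
import cv2
for u,v,z in[(203,230,.083),(247,224,.083),(292,218,.083),(336.5,214,.083),(263,185,.03),(305,175,.09),(343,167,.106),(137,252,.08),(398,186,.08)]:print(u,v,back("top",u,v,z).round(4))
a=cv2.resize(d["top"]["img"][180:270,170:370],None,fx=4,fy=4,interpolation=2)
b=cv2.resize(d["scene"]["img"][160:280,190:360],None,fx=4,fy=4,interpolation=2)[:, :680]
cv2.imwrite("pics/c.png",a[...,::-1]);cv2.imwrite("pics/c2.png",b[...,::-1])
E
```

```text
203 230 [0.4369 0.0881 0.083 ]
247 224 [ 0.4521 -0.0087  0.083 ]
292 218 [ 0.4674 -0.1088  0.083 ]
336.5 214 [ 0.4783 -0.2089  0.083 ]
263 185 [ 0.5521 -0.0418  0.03  ]
305 175 [ 0.5648 -0.1368  0.09  ]
343 167 [ 0.5811 -0.2199  0.106 ]
137 252 [0.3863 0.2305 0.08  ]
398 186 [ 0.5461 -0.3513  0.08  ]
```

View pics/c.png

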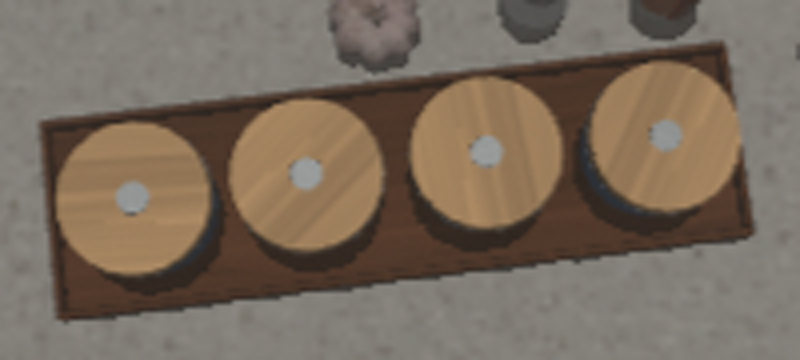

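View pics/c2.png

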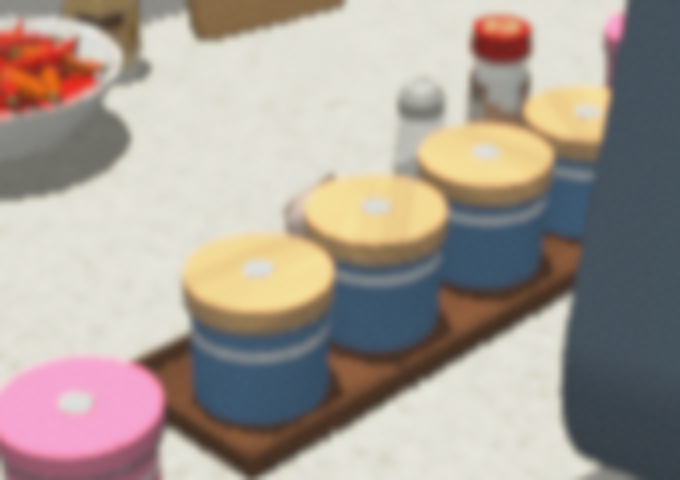

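The crops confirm the row: four wooden lids with steel dots and no pink among them. Crop centres are about (132,197), (306,173), (487,151) and (665,135). Next I triangulate the heights.

Run:
```python
from h import *
import cv2
P=[]
for n in("top","scene"):
    s=d[n];P.append(np.array([[s["fx"],0,s["cx"]],[0,s["fy"],s["cy"]],[0,0,1]])@s["extrinsics"][:3])
T=np.array([(132,197),(306,173),(487,151),(665,135)])/4+[170,180]-.4
S=np.array([(257,269),(375,206),(486,152),(586,111)])/4+[190,160]-.4
X=cv2.triangulatePoints(P[0],P[1],T.T,S.T);X=(X[:3]/X[3]).T
print(X.round(4)); print(np.linalg.norm(np.diff(X,axis=0),axis=1))
for z in(.083,):print([back("top",*t,z).round(4) for t in T])
```

```text
[[ 0.4391  0.0885  0.0849]
 [ 0.454  -0.0071  0.0873]
 [ 0.4681 -0.1073  0.0873]
 [ 0.4799 -0.2073  0.0831]]
[0.09674487 0.10118217 0.1008093 ]
[array([0.4395, 0.0891, 0.083 ]), array([ 0.4546, -0.0067,  0.083 ]), array([ 0.4688, -0.1074,  0.083 ]), array([ 0.4798, -0.2074,  0.083 ])]
```

Emit:
{"op": "carry_out", "data": {"targets": [[[0.8465,-0.4085,0],[0,0,0.0616],0],[[0.8465,-0.4085,0],[0,0,0.0616],0],[[0.8465,-0.4085,0],[0,0,0.0616],0],[[0.8465,-0.4085,0],[0,0,0.0616],0],[[0.8465,-0.4085,0],[0,0,0.0616],0],[[0.8465,-0.4085,0],[0,0,0.0616],0],[[0.8465,-0.4085,0],[0,0,0.0616],0],[[0.8465,-0.4085,0],[0,0,0.0616],0],[[0.8465,-0.4085,0],[0,0,0.0616],0],[[0.8465,-0.4085,0],[0,0,0.0616],0],[[0.8465,-0.4085,0.15],[0,0,0.0616],0],[[0.8465,-0.4085,0.25],[0,0,0.0616],0],[[0.8465,-0.4085,0.31],[0,0,0.0616],0],[[0.8465,-0.4085,0.31],[0,0,0.0616],0],[[0.8465,-0.4085,0.31],[0,0,0.0616],0]]}}

```text
time_s: 1.6
eef_pos: [0.4496, -0.208, 0.1219]
ee_rot: [-3.142, 0.0, -0.002]
force: [0.2, -0.1, 0.5]
grip_width: -0.002
gripper_force: 0.0
```

Emit:
{"op": "carry_out", "data": {"targets": [[[0,0,0.02],[0,0,0],0],[[0,0,0.04],[0,0,0],0],[[0,0,0.0425],[0,0,0],0],[[0,0,0.0425],[0,0,0],0]]}}

```text
time_s: 2.0
eef_pos: [0.45, -0.2071, 0.1044]
ee_rot: [-3.142, 0.0, -0.0]
force: [-0.6, 0.2, -0.5]
grip_width: -0.002
gripper_force: 0.0
```

Emit:
{"op": "carry_out", "data": {"targets": [[[0,0,0.005],[0,0,0],0],[[0,0,0.0075],[0,0,0],0],[[0,0,0.0075],[0,0,0],0]]}}

```text
time_s: 2.3
eef_pos: [0.45, -0.2071, 0.1013]
ee_rot: [-3.142, 0.0, -0.0]
force: [0.2, 0.2, -0.1]
grip_width: 0.002
gripper_force: 0.0
```

Emit:
{"op": "carry_out", "data": {"targets": [[[0,0,0.005],[0,0,0],0],[[0,0,0.005],[0,0,0],0]]}}

```text
time_s: 2.5
eef_pos: [0.4499, -0.207, 0.0991]
ee_rot: [-3.141, 0.0, -0.0]
force: [0.3, -0.1, -1.1]
grip_width: -0.001
gripper_force: 0.0
```

Fingertip at z = 0.085. I keep going in 1 mm steps.

Emit:
{"op": "carry_out", "data": {"targets": [[[0,0,0.0025],[0,0,0],0],[[0,0,0.0025],[0,0,0],0]]}}

```text
time_s: 2.7
eef_pos: [0.4499, -0.2071, 0.0982]
ee_rot: [-3.141, 0.0, -0.0]
force: [-0.4, -0.6, 1.0]
grip_width: 0.001
gripper_force: 0.0
```

Emit:
{"op": "carry_out", "data": {"targets": [[[0,0,0.0025],[0,0,0],0],[[0,0,0.0025],[0,0,0],0]]}}

```text
time_s: 2.9
eef_pos: [0.4499, -0.2071, 0.0972]
ee_rot: [-3.141, 0.0, -0.0]
force: [-0.2, -0.1, -0.4]
grip_width: -0.0
gripper_force: 0.0
```

Emit:
{"op": "carry_out", "data": {"targets": [[[0,0,0.0025],[0,0,0],0],[[0,0,0.0025],[0,0,0],0]]}}

```text
time_s: 3.1
eef_pos: [0.4499, -0.2071, 0.0962]
ee_rot: [-3.141, 0.0, -0.0]
force: [0.5, 0.1, -0.6]
grip_width: -0.003
gripper_force: 0.0
```

Emit:
{"op": "carry_out", "data": {"targets": [[[0,0,0.0025],[0,0,0],0],[[0,0,0.0025],[0,0,0],0]]}}

```text
time_s: 3.3
eef_pos: [0.45, -0.2071, 0.0958]
ee_rot: [3.141, -0.0, -0.0]
force: [-1.2, 0.4, 6.1]
grip_width: -0.001
gripper_force: 3.3
```

Emit:
{"op": "carry_out", "data": {"targets": [[[0,0,0.0025],[0,0,0],0],[[0,0,0.0025],[0,0,0],0]]}}

```text
time_s: 3.5
eef_pos: [0.45, -0.2071, 0.0957]
ee_rot: [3.141, -0.001, -0.0]
force: [-4.7, 2.2, 18.7]
grip_width: 0.005
gripper_force: 9.2
```

Emit:
{"op": "carry_out", "data": {"targets": [[[0,0,0.0025],[0,0,0],0],[[0,0,0.0025],[0,0,0],0]]}}

```text
time_s: 3.7
eef_pos: [0.4501, -0.2071, 0.0957]
ee_rot: [3.141, -0.002, -0.0]
force: [-8.6, 3.6, 30.4]
grip_width: 0.001
gripper_force: 15.1
```

Lid D is rigid: the tip stopped at z = 0.0817 while the force rose to 30 N. On to lid C.

Emit:
{"op": "carry_out", "data": {"targets": [[[0,0,-0.06],[0,0,0],0],[[-0.03,-0.2475,-0.075],[0,0,0],0],[[-0.03,-0.2475,-0.075],[0,0,0],0],[[-0.03,-0.2475,-0.075],[0,0,0],0],[[-0.03,-0.2475,-0.035],[0,0,0],0],[[-0.03,-0.2475,-0.035],[0,0,0],0],[[-0.03,-0.2475,-0.035],[0,0,0],0]]}}

```text
time_s: 4.4
eef_pos: [0.4378, -0.1083, 0.1073]
ee_rot: [-3.141, 0.001, -0.0]
force: [-0.5, -0.2, 0.1]
grip_width: -0.001
gripper_force: 0.0
```

Emit:
{"op": "carry_out", "data": {"targets": [[[0,0,0.005],[0,0,0],0],[[0,0,0.0075],[0,0,0],0],[[0,0,0.0075],[0,0,0],0]]}}

```text
time_s: 4.7
eef_pos: [0.438, -0.1084, 0.1043]
ee_rot: [-3.141, 0.0, -0.001]
force: [0.2, 0.7, 0.3]
grip_width: -0.001
gripper_force: 0.0
```

Emit:
{"op": "carry_out", "data": {"targets": [[[0,0,0.0025],[0,0,0],0],[[0,0,0.0025],[0,0,0],0]]}}

```text
time_s: 4.9
eef_pos: [0.438, -0.1082, 0.1033]
ee_rot: [-3.141, 0.0, -0.0]
force: [0.3, -1.4, 0.9]
grip_width: 0.001
gripper_force: 0.0
```

Emit:
{"op": "carry_out", "data": {"targets": [[[0,0,0.0025],[0,0,0],0],[[0,0,0.0025],[0,0,0],0]]}}

```text
time_s: 5.1
eef_pos: [0.438, -0.1081, 0.1022]
ee_rot: [-3.141, 0.0, -0.0]
force: [1.1, 0.1, -0.3]
grip_width: -0.002
gripper_force: 0.0
```

Emit:
{"op": "carry_out", "data": {"targets": [[[0,0,0.0025],[0,0,0],0],[[0,0,0.0025],[0,0,0],0]]}}

```text
time_s: 5.3
eef_pos: [0.4379, -0.1081, 0.1012]
ee_rot: [-3.141, 0.0, -0.0]
force: [0.1, 0.2, 0.5]
grip_width: 0.004
gripper_force: 0.0
```

Emit:
{"op": "carry_out", "data": {"targets": [[[0,0,0.0025],[0,0,0],0],[[0,0,0.0025],[0,0,0],0]]}}

```text
time_s: 5.5
eef_pos: [0.4381, -0.1081, 0.1006]
ee_rot: [-3.142, -0.0, -0.0]
force: [-1.4, -0.0, 5.0]
grip_width: -0.001
gripper_force: 2.6
```

Emit:
{"op": "carry_out", "data": {"targets": [[[0,0,0.0025],[0,0,0],0],[[0,0,0.0025],[0,0,0],0]]}}

```text
time_s: 5.7
eef_pos: [0.4381, -0.1081, 0.1005]
ee_rot: [3.141, -0.001, -0.0]
force: [-5.0, 1.6, 19.0]
grip_width: 0.002
gripper_force: 9.3
```

Lid C is rigid too, with its top at 0.0865. Next is B.

Emit:
{"op": "carry_out", "data": {"targets": [[[0,0,-0.05],[0,0,0],0],[[-0.035,-0.25,-0.06],[0,0,0],0],[[-0.035,-0.25,-0.06],[0,0,0],0],[[-0.035,-0.25,-0.06],[0,0,0],0],[[-0.035,-0.25,-0.0175],[0,0,0],0],[[-0.035,-0.25,-0.0175],[0,0,0],0],[[-0.035,-0.25,-0.0175],[0,0,0],0]]}}

```text
time_s: 6.4
eef_pos: [0.4238, -0.0083, 0.1063]
ee_rot: [-3.142, 0.001, -0.0]
force: [0.6, 0.1, 0.3]
grip_width: -0.001
gripper_force: 0.0
```

Emit:
{"op": "carry_out", "data": {"targets": [[[0,0,0.0025],[0,0,0],0],[[0,0,0.005],[0,0,0],0],[[0,0,0.005],[0,0,0],0]]}}

```text
time_s: 6.7
eef_pos: [0.4242, -0.0084, 0.1045]
ee_rot: [-3.141, -0.0, -0.001]
force: [0.4, -0.5, 0.2]
grip_width: 0.002
gripper_force: 0.0
```

Emit:
{"op": "carry_out", "data": {"targets": [[[0,0,0.0025],[0,0,0],0],[[0,0,0.005],[0,0,0],0],[[0,0,0.005],[0,0,0],0]]}}

```text
time_s: 7.0
eef_pos: [0.424, -0.0081, 0.1022]
ee_rot: [-3.141, 0.0, -0.0]
force: [-0.2, 0.4, 0.1]
grip_width: 0.002
gripper_force: 0.0
```

Emit:
{"op": "carry_out", "data": {"targets": [[[0,0,0.0025],[0,0,0],0],[[0,0,0.0025],[0,0,0],0]]}}

```text
time_s: 7.2
eef_pos: [0.424, -0.0081, 0.1012]
ee_rot: [-3.142, 0.0, -0.0]
force: [0.7, 0.7, -0.1]
grip_width: -0.004
gripper_force: 0.0
```

Emit:
{"op": "carry_out", "data": {"targets": [[[0,0,0.0025],[0,0,0],0],[[0,0,0.0025],[0,0,0],0]]}}

```text
time_s: 7.4
eef_pos: [0.4241, -0.0081, 0.1004]
ee_rot: [-3.141, -0.0, -0.0]
force: [-0.7, 0.4, 0.6]
grip_width: -0.002
gripper_force: 0.7
```

Emit:
{"op": "carry_out", "data": {"targets": [[[0,0,0.0025],[0,0,0],0],[[0,0,0.0025],[0,0,0],0]]}}

```text
time_s: 7.6
eef_pos: [0.4241, -0.0081, 0.1003]
ee_rot: [-3.141, -0.001, -0.0]
force: [-4.7, 0.2, 16.5]
grip_width: 0.001
gripper_force: 8.3
```

Emit:
{"op": "carry_out", "data": {"targets": [[[0,0,0.0025],[0,0,0],0],[[0,0,0.0025],[0,0,0],0]]}}

```text
time_s: 7.8
eef_pos: [0.4241, -0.0081, 0.1002]
ee_rot: [-3.142, -0.002, -0.0]
force: [-8.5, -0.3, 31.5]
grip_width: 0.002
gripper_force: 15.7
```

B is rigid, so A should be the loose one. I rock it to confirm.

Emit:
{"op": "carry_out", "data": {"targets": [[[0,0,-0.05],[0,0,0],0],[[-0.0375,-0.245,-0.06],[0,0,0],0],[[-0.0375,-0.245,-0.06],[0,0,0],0],[[-0.0375,-0.245,-0.06],[0,0,0],0],[[-0.0375,-0.245,-0.015],[0,0,0],0],[[-0.0375,-0.245,-0.015],[0,0,0],0],[[-0.0375,-0.245,-0.015],[0,0,0],0]]}}

```text
time_s: 8.5
eef_pos: [0.4116, 0.0345, 0.1038]
ee_rot: [-3.102, 0.003, 0.057]
force: [-0.1, 0.0, 0.6]
grip_width: -0.002
gripper_force: 0.0
```

Emit:
{"op": "carry_out", "data": {"targets": [[[0,0,0.005],[0,0,0],0],[[0,0,0.01],[0,0,0],0],[[0,0,0.01],[0,0,0],0]]}}

```text
time_s: 8.8
eef_pos: [0.4121, 0.0347, 0.1003]
ee_rot: [-3.102, 0.001, 0.056]
force: [-0.6, 1.4, -0.5]
grip_width: 0.0
gripper_force: 0.0
```

Emit:
{"op": "carry_out", "data": {"targets": [[[0,0,0.0025],[0,0,0],0],[[0,0,0.005],[0,0,0],0],[[0,0,0.005],[0,0,0],0]]}}

```text
time_s: 9.1
eef_pos: [0.412, 0.0349, 0.0983]
ee_rot: [-3.102, 0.001, 0.057]
force: [-0.3, -0.9, 0.2]
grip_width: 0.002
gripper_force: 0.0
```

Emit:
{"op": "carry_out", "data": {"targets": [[[0,0,0.0025],[0,0,0],0],[[0,0,0.0025],[0,0,0],0]]}}

```text
time_s: 9.3
eef_pos: [0.412, 0.035, 0.0973]
ee_rot: [-3.102, 0.001, 0.057]
force: [-0.0, -0.1, -0.3]
grip_width: 0.005
gripper_force: 0.0
```

Emit:
{"op": "carry_out", "data": {"targets": [[[0,0,0.0025],[0,0,0],0],[[0,0,0.0025],[0,0,0],0]]}}

```text
time_s: 9.5
eef_pos: [0.412, 0.035, 0.0963]
ee_rot: [-3.102, 0.001, 0.057]
force: [0.9, 0.1, -0.6]
grip_width: 0.001
gripper_force: 0.0
```

The arm stopped short at y = 0.035, probably at a joint limit. I raise it and look at the joints.

Emit:
{"op": "carry_out", "data": {"targets": [[[0,0,-0.1],[0,0,0],0],[[0,0,-0.15],[0,0,0],0],[[0,0,-0.15],[0,0,0],0],[[0,0,-0.15],[0,0,0],0]]}}

```text
time_s: 9.9
eef_pos: [0.4124, 0.0326, 0.1563]
ee_rot: [-3.102, 0.0, 0.057]
force: [-0.5, 0.3, -0.7]
grip_width: 0.004
gripper_force: 0.0
```

Run:
```python
from rig import r
s=r.read_state();print(s["qpos"].round(3),s["eef_pos"],s["ee_rot"])
```

```text
[ 0.051  0.102 -0.423  1.047  0.04   3.136] [0.41242947 0.03261317 0.15630979] [-3.10178970e+00  3.50819338e-04  5.67147654e-02]
```

Emit:
{"op": "carry_out", "data": {"targets": [[[0,0,0],[0,0,-0.07],0],[[0,0,0],[0,0,-0.07],0],[[0,0,0],[0,0,-0.07],0],[[0,0,0],[0,0,-0.07],0],[[0,0,0],[0,0,-0.07],0]]}}

```text
time_s: 10.4
eef_pos: [0.4118, 0.0326, 0.1555]
ee_rot: [-3.104, -0.014, 0.492]
force: [-0.0, -0.2, -0.2]
grip_width: -0.0
gripper_force: 0.0
```

```bash
cat > go.py <<'E'
import sys,numpy as np
from rig import r
from scipy.spatial.transform import Rotation as R
s=r.read_state();A=R.from_euler("xyz",s["ee_rot"])
*p,yaw=map(float,sys.argv[1:])
print((A.inv().apply(np.array(p)-s["eef_pos"])/.4).round(4),((A.inv()*R.from_euler("xyz",[np.pi,0,yaw])).as_rotvec()/2/np.pi).round(4))
E
python3 go.py .4127 .0756 .110 .5
```

```text
[ 0.0511 -0.0893  0.118 ] [-0.0059 -0.0023 -0.0012]
```

Emit:
{"op": "carry_out", "data": {"targets": [[[0.051,-0.0893,0],[-0.006,-0.0023,-0.0012],0],[[0.051,-0.0893,0.06],[-0.006,-0.0023,-0.0012],0],[[0.051,-0.0893,0.118],[-0.006,-0.0023,-0.0012],0],[[0.051,-0.0893,0.118],[-0.006,-0.0023,-0.0012],0],[[0.051,-0.0893,0.118],[-0.006,-0.0023,-0.0012],0]]}}

```text
time_s: 10.9
eef_pos: [0.4127, 0.0755, 0.1108]
ee_rot: [3.141, -0.0, 0.502]
force: [-0.4, -1.2, 0.0]
grip_width: -0.002
gripper_force: 0.0
```

Emit:
{"op": "carry_out", "data": {"targets": [[[0,0,0.01],[0,0,0],0],[[0,0,0.02],[0,0,0],0],[[0,0,0.0225],[0,0,0],0],[[0,0,0.0225],[0,0,0],0]]}}

```text
time_s: 11.3
eef_pos: [0.4131, 0.0754, 0.1019]
ee_rot: [3.14, -0.002, 0.503]
force: [-0.1, 0.1, 0.4]
grip_width: 0.003
gripper_force: 0.0
```

Emit:
{"op": "carry_out", "data": {"targets": [[[0,0,0.0025],[0,0,0],0],[[0,0,0.005],[0,0,0],0],[[0,0,0.005],[0,0,0],0]]}}

```text
time_s: 11.6
eef_pos: [0.413, 0.0756, 0.0997]
ee_rot: [3.14, -0.001, 0.504]
force: [0.2, -0.2, 0.2]
grip_width: -0.001
gripper_force: 0.0
```

Emit:
{"op": "carry_out", "data": {"targets": [[[0,0,0.0025],[0,0,0],0],[[0,0,0.0025],[0,0,0],0]]}}

```text
time_s: 11.8
eef_pos: [0.413, 0.0756, 0.0987]
ee_rot: [3.14, -0.001, 0.504]
force: [0.2, -0.5, 0.7]
grip_width: 0.003
gripper_force: 0.0
```

Emit:
{"op": "carry_out", "data": {"targets": [[[0,0,0.0025],[0,0,0],0],[[0,0,0.0025],[0,0,0],0]]}}

```text
time_s: 12.0
eef_pos: [0.4131, 0.0756, 0.0977]
ee_rot: [3.14, -0.002, 0.504]
force: [-0.2, -0.6, -0.1]
grip_width: 0.001
gripper_force: 0.1
```

Emit:
{"op": "carry_out", "data": {"targets": [[[0,0,0.0025],[0,0,0],0],[[0,0,0.0025],[0,0,0],0]]}}

```text
time_s: 12.2
eef_pos: [0.413, 0.0755, 0.0967]
ee_rot: [3.14, -0.001, 0.504]
force: [-0.4, -0.8, 0.8]
grip_width: -0.001
gripper_force: 0.7
```

Contact is light (pad force 0.7). I keep pressing.

Emit:
{"op": "carry_out", "data": {"targets": [[[0,0,0.0025],[0,0,0],0],[[0,0,0.0025],[0,0,0],0]]}}

```text
time_s: 12.4
eef_pos: [0.4128, 0.0755, 0.0957]
ee_rot: [3.14, -0.001, 0.504]
force: [-2.0, -1.3, 2.0]
grip_width: -0.002
gripper_force: 1.4
```

Emit:
{"op": "carry_out", "data": {"targets": [[[0,0,0.0025],[0,0,0],0],[[0,0,0.0025],[0,0,0],0]]}}

```text
time_s: 12.6
eef_pos: [0.4127, 0.0754, 0.0947]
ee_rot: [3.14, -0.001, 0.504]
force: [-3.1, -1.1, 3.2]
grip_width: 0.0
gripper_force: 2.1
```

Emit:
{"op": "carry_out", "data": {"targets": [[[0,0,0.0025],[0,0,0],0],[[0,0,0.0025],[0,0,0],0]]}}

```text
time_s: 12.8
eef_pos: [0.4127, 0.0754, 0.0941]
ee_rot: [3.14, -0.001, 0.504]
force: [-6.2, -2.2, 10.9]
grip_width: -0.003
gripper_force: 6.1
```

Lid A gave way by about 3.6 mm at 3 N and then reached its tilt stop, so it is the loose lid. I lift off and move over its centre.

Emit:
{"op": "carry_out", "data": {"targets": [[[0,0,-0.04],[0,0,0],0],[[0.075,0,-0.06],[0,0,0],0],[[0.075,0,-0.02],[0,0,0],0],[[0.075,0,-0.015],[0,0,0],0],[[0.075,0,-0.015],[0,0,0],0]]}}

```text
time_s: 13.3
eef_pos: [0.4386, 0.0899, 0.0993]
ee_rot: [3.141, 0.0, 0.504]
force: [-0.4, -0.9, 0.0]
grip_width: -0.001
gripper_force: 0.0
```

Emit:
{"op": "carry_out", "data": {"targets": [[[0,0,0.0025],[0,0,0],0],[[0,0,0.005],[0,0,0],0],[[0,0,0.005],[0,0,0],0]]}}

```text
time_s: 13.6
eef_pos: [0.4393, 0.09, 0.098]
ee_rot: [3.14, -0.002, 0.504]
force: [-0.2, -1.1, -0.5]
grip_width: 0.001
gripper_force: 0.0
```

Emit:
{"op": "carry_out", "data": {"targets": [[[0,0,0.0025],[0,0,0],0],[[0,0,0.0025],[0,0,0],0]]}}

```text
time_s: 13.8
eef_pos: [0.4394, 0.09, 0.0974]
ee_rot: [3.14, -0.002, 0.504]
force: [-1.7, -0.1, 6.8]
grip_width: 0.001
gripper_force: 3.3
```

Emit:
{"op": "carry_out", "data": {"targets": [[[0,0,0.0025],[0,0,0],0],[[0,0,0.0025],[0,0,0],0]]}}

```text
time_s: 14.0
eef_pos: [0.4394, 0.0901, 0.0966]
ee_rot: [3.14, -0.002, 0.504]
force: [-3.1, 0.0, 9.2]
grip_width: -0.002
gripper_force: 4.4
```

Emit:
{"op": "carry_out", "data": {"targets": [[[0,0,0.0025],[0,0,0],0],[[0,0,0.005],[0,0,0],0],[[0,0,0.005],[0,0,0],0]]}}

```text
time_s: 14.3
eef_pos: [0.4394, 0.09, 0.0946]
ee_rot: [3.14, -0.002, 0.504]
force: [-2.5, -0.5, 9.6]
grip_width: 0.002
gripper_force: 4.6
```

Emit:
{"op": "carry_out", "data": {"targets": [[[0,0,0.0025],[0,0,0],0],[[0,0,0.005],[0,0,0],0],[[0,0,0.005],[0,0,0],0]]}}

```text
time_s: 14.6
eef_pos: [0.4394, 0.09, 0.0928]
ee_rot: [3.14, -0.002, 0.504]
force: [-3.7, -1.2, 12.0]
grip_width: -0.0
gripper_force: 5.9
```

Emit:
{"op": "carry_out", "data": {"targets": [[[0,0,0.0025],[0,0,0],0],[[0,0,0.0025],[0,0,0],0]]}}

```text
time_s: 14.8
eef_pos: [0.4394, 0.09, 0.0926]
ee_rot: [3.14, -0.003, 0.504]
force: [-6.5, -3.0, 24.6]
grip_width: 0.005
gripper_force: 12.2
```

The lid went down 5.0 mm and hit its stop at 25 N. I retract and check.

Emit:
{"op": "carry_out", "data": {"targets": [[[0,0,-0.1],[0,0,0],0],[[0,0,-0.2],[0,0,0],0],[[-0.1,0,-0.35],[0,0,0],0],[[-0.1,0,-0.35],[0,0,0],0],[[-0.1,0,-0.35],[0,0,0],0],[[-0.1,0,-0.35],[0,0,0],0],[[-0.1,0,-0.35],[0,0,0],0]]}}

```text
time_s: 15.5
eef_pos: [0.404, 0.0709, 0.2298]
ee_rot: [3.141, -0.0, 0.504]
force: [-0.4, -0.3, -0.2]
grip_width: -0.001
gripper_force: 0.0
```

Run:
```python
from rig import r
import cv2
b=cv2.resize(r.snapshot("scene")["img"][160:280,190:360],None,fx=4,fy=4,interpolation=2)
cv2.imwrite("pics/e.png",b[...,::-1])
print(r.read_state()["force"])
```

```text
[0.25123911 0.01796275 0.32932205]
```

View pics/e.png

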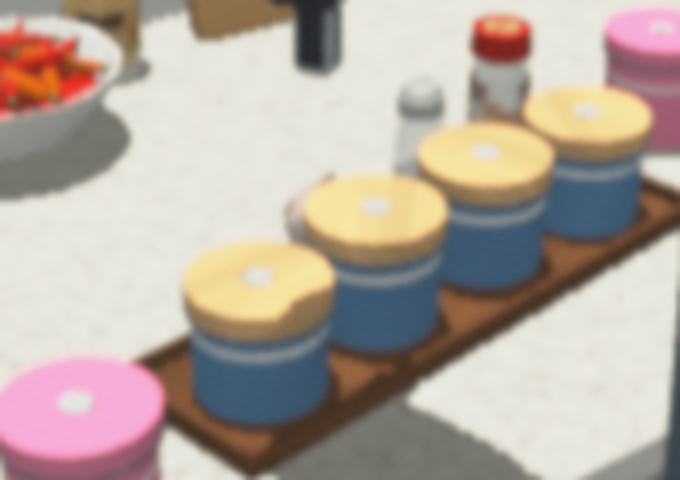

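The first lid's dot moved down from (257,269) to (258,276) and the lid looks level; the dark notch at its front edge is arm shadow. The neighbours are unmoved and the gripper is clear.

```bash
python3 -c "
from rig import r
print(r.sign_off())"
```

```text
the job is handed in; nothing more can be done
None
```

The loose lid was the leftmost one (at about x 0.44, y 0.09 m). It rocked when pressed near its edge, I pressed it home about 5 mm, nothing else appears to have moved, and the job is handed in with the arm clear (no verdict was returned).

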